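Set the rail cutter's length stop to the clamped rail and hold its plunger back

ROBOT

A 6-joint arm with a two-finger parallel gripper is mounted at the origin on the work surface. World frame = base frame: x ahead of the robot, y to its left, z up, the work surface at z = 0. Lengths are in m, angles in rad, forces in N, time in s.
With the tool pointing down it reaches from about 0.375 to 0.825 m from the base axis. Payload 5.5 kg.
Tool frame: the origin (TCP) lies at the very end of the fingers, on their centre line; the grasp point (between the pads) lies 19 mm behind it; z points along the fingers, y is the direction in which the jaws open and shut (so a half turn about z gives the same grasp; the last joint's range is limited). The gripper opens to 85 mm and grips with 20 to 120 N. Pads are 22 mm wide; open, the fingers measure 114 mm over their backs; the gripper's body (76 mm by 85 mm) begins 54 mm behind the grasp point. The pads swing forward as they close: fully open they stand 13 mm farther back than shut.
Start: joints at [-1.283, 0.314, -0.047, 1.21, 0, 1.571], TCP at [0.17, -0.575, 0.231] pointing down, gripper open.
Joint ranges: [-2.67, 2.67], [-0.69, 1.73], [-1.03, 1.25], [-2.08, 2.16], [-1.42, 1.45], [-3.14, 3.14]. Speed limits (rad/s): [2.39, 2.39, 3.01, 3.14, 3.14, 3.14].

INTERFACE

Orientations are given as a 3x3 rotation matrix whose columns are the frame's x, y, z axes.
In Python, from workcell import manip gives the robot as it stands.
- The arm moves only by the shell command python3 -m handwheel 'ROWS' [FORCE]. ROWS is JSON, a list of rows, each a list of 3 entries, a list of its own where there are three numbers: the shift along the tool's x, y, z in mm, then the turn, a rotation vector about the tool's x, y, z in degrees, then the closure, from -1 (fully open) to 1 (shut), so that 0 is half open. In form: [[[tx, ty, tz], [rx, ry, rz], grip], ...]. A call has 1 to 20 rows; each row shifts and turns the commanded pose from where the row before left it, along the tool's axes as they then stand; what a row does not reach is not made up. A row lasts 1/10 s, in which the tool goes at most 50 mm and 8.59 degrees, less where a joint would pass 70% of its speed; a pose out of reach is approached as far as the arm can. A call with a gripper value outside its range is refused whole. The fingers move at their own pace and stop on an object; FORCE is the grip in N (left out, the last holds). Time passes only in rows, so rows that do not move let the fingers close. It gives the time, the measured TCP pose, the force and the opening at its end, in the units of the state.
- manip.observe(): the state, without advancing time (a new reading comes with each control period).
- manip.camera(name): name is "scene" or "top" or "wrist"; returns a dict with "frame" (480x640x3 uint8, red, green, blue), "fx", "fy", "cx", "cy" (pixels), "T" (4x4, takes a point from camera to world coordinates). Camera axes: x right, y down, z forward; pixel columns grow to the right and rows downward; lengths in m; the calibration is good to about 2 mm. A picture is of the moment at which its call begins. There is no depth.
- manip.job_done(): hands the job in, once; it reports no verdict.
The state is a dict: "t": time; "joint_pos": joint angles; "dq": joint speeds; "joint_efforts": joint torques, N m; "tool_pos": TCP position; "orientation": TCP orientation; "contact_force": force on the tool from outside, world axes, zero at the start; "wrist_torque": the same for the moment, N m; "gripper_width": finger opening in m.
Only numpy, scipy, OpenCV 4.12 (cv2) and the standard library are available. Lean on these libraries where they do the work, as an engineer would, in place of code of your own. Each camera call takes 0.05 s, during which the arm holds its last target. There are 200 camera calls.

TASK

Set the length stop of the rail cutter to the rail that is clamped in it: grip the black knob of the index plunger on the stop, pull it fully up out of its hole, and with the pin kept clear slide the stop along the bar until its rubber pad rests gently but firmly against the end of the rail. Finish while still holding: keep the plunger fully pulled and the pad against the rail, so that I can tighten the stop's clamp lever. Leave the breaker, the screwdriver, the rail offcut and the parts bin alone.

Things in the scene. Friction and masses are not known exactly. Their poses are not given: they have to be found in the camera images.
- cutter: Fixed rail cutter: aluminium base x -65 to +85, y -360 to +260 mm, 30 mm high; blue head at y -354 to -216 mm, 177 mm high; its red lever runs on to y = -594 mm, 234 mm high. Origin on the bench; y along the machine, away from the head; x across it, away from the robot; z up. Steel index bar at x = -20 mm, 40 mm wide, top 46 mm high, with 13 mm holes every 20 mm; the rail lies at x = +45 mm.
- plunger_knob (a point): Middle of the grip of the plunger's black round mushroom knob (red dot on top), 33 mm across, 29 mm tall, upright: its top is 10.5 mm above this point, the full-width grip reaches 8.5 mm below to 8.5 mm above, the underside is 18.5 mm below. 114.5 mm above the bench while the pin is seated. Below are an 18 mm sleeve and the stop's flat saddle top, 39.5 mm below this point.
- plunger (a joint): Lift of the plunger in m, straight up: 0 = its 12 mm pin sits 10 mm deep in a hole of the bar and locks the stop, 0.010 = tip level with the bar's top, 0.015 = fully pulled, at its end stop. A spring pulls it down with about 8 N at 0 and 15 N at 0.015; let go, it snaps down. The knob moves with it.
- stop (a joint): Travel of the length stop along the bar in m: 0 at the start, growing toward the head (the cutter's -y). About 2 N of sliding friction once the pin is out. The stop is a grey saddle 64 x 56 mm, the plunger at its middle, with a steel arm over the rail's path and an orange clamp lever on the robot's side, which is not yours to work. It carries the plunger along.
- stop_face (a point): Middle of the face of the black rubber pad (38 mm wide) on the stop's steel arm that is to meet the rail's end; it looks along the cutter's -y. 36 mm above the bench. The rubber is firm: it gives about 0.5 mm under 10 N.
- rail_end (a point): Middle of the end face of the steel rail (35 mm wide, 7.5 mm high) that sticks 135 to 280 mm out of the head, level and in line with stop_face. The rail is clamped and does not give way. The distance from stop_face to rail_end is the travel to go, 85 to 230 mm at the start.
- breaker: Bystander: white three-pole circuit breaker lying on its back, 86 x 54 x 78 mm with black toggles, loose on the bench beyond the cutter. Origin under its centre.
- screwdriver: Bystander: screwdriver with a red handle, 200 mm long, loose on the bench between the robot and the cutter. Origin under its middle, its x axis along it.
- offcut: Bystander: offcut of steel rail, 35 x 100 x 7.5 mm, loose on the bench on the robot's side of the cutter, toward the head. Origin under its centre, its y axis along it.
- bin: Bystander: open yellow parts bin, 100 x 130 x 50 mm, loose on the bench beyond the cutter, toward the head. Origin under its centre.

How it is judged:
By the outcome, as a careful person would: the job done as asked, in the order asked, and still so for the second after the job is handed in, while the arm keeps its last pose, push and grip.
It also fails if it takes over 35 s, if anything falls off the work surface, if the arm or the gripper's body presses on something with over 40 N, if the wrist force passes 120 N, or if a joint passes its speed limit or range.

## Working session

There is one attempt and no reset: what is moved stays moved. The work goes in short steps, Python scripts to look and compute and a shell command to move; the robot and the scene stay as the last step left them, time stands still between calls to the robot, and variables do not carry over. Pictures are saved under pics/ and viewed, about 8 in all and at most 12, crops included, and the job is handed in when it is done.

```bash
mkdir -p pics; cat > h.py <<'E'
import numpy as np, cv2
from workcell import manip
def shot(n,f=None):
    c=manip.camera(n)
    if f: cv2.imwrite('pics/'+f,cv2.cvtColor(c['frame'],cv2.COLOR_RGB2BGR))
    return c
def ray(c,u,v):
    d=np.array([(u-c['cx'])/c['fx'],(v-c['cy'])/c['fy'],1.]); T=np.array(c['T'])
    return T[:3,3],T[:3,:3]@d
def onz(c,u,v,z):
    o,d=ray(c,u,v); return o+d*(z-o[2])/d[2]
def proj(c,p):
    T=np.array(c['T']); q=T[:3,:3].T@(np.array(p)-T[:3,3]); return c['fx']*q[0]/q[2]+c['cx'],c['fy']*q[1]/q[2]+c['cy']
E
python3 - <<'E'
from h import *
np.set_printoptions(precision=4,suppress=True)
for n in('scene','top'):
    c=shot(n,n+'1.png'); print(n,c['fx'],c['cx'],c['cy'],np.array(c['T']))
print(manip.observe())
E
```

```text
scene 456.8892378353921 323.25798286222425 246.11346171613246 [[ 0.8256  0.4403 -0.3529  0.8111]
 [ 0.564  -0.6621  0.4935 -0.3582]
 [-0.0163 -0.6065 -0.795   0.6989]
 [ 0.      0.      0.      1.    ]]
top 500.1565242948667 317.1926728169163 246.42177250307574 [[ 0.041  -0.9708  0.2365  0.3771]
 [-0.9992 -0.0391  0.0126  0.0163]
 [-0.003  -0.2369 -0.9715  0.8941]
 [ 0.      0.      0.      1.    ]]
{'t': 0.1, 'joint_pos': array([-1.283 ,  0.3142, -0.0479,  1.2102,  0.    ,  1.5707]), 'dq': array([ 0.0023, -0.0014,  0.002 ,  0.0002,  0.0017,  0.0003]), 'joint_efforts': array([ -0.0006, -54.0767,  34.0541,   0.0112,  -0.    ,  -0.    ]), 'tool_pos': array([ 0.1702, -0.5748,  0.2305]), 'orientation': array([[ 0.9589,  0.2839, -0.0004],
       [ 0.2839, -0.9589,  0.0014],
       [ 0.    , -0.0015, -1.    ]]), 'contact_force': array([-0.2454, -0.6873, -0.5345]), 'wrist_torque': array([0.023 , 0.054 , 0.0364]), 'gripper_width': 0.08530835313554506}
```

View pics/top1.png

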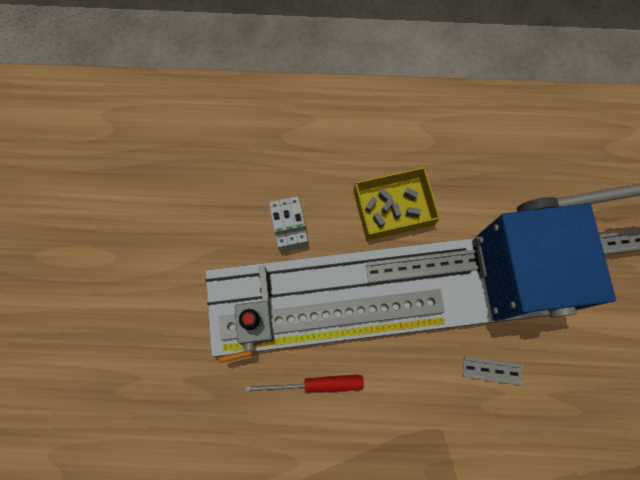

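View pics/scene1.png

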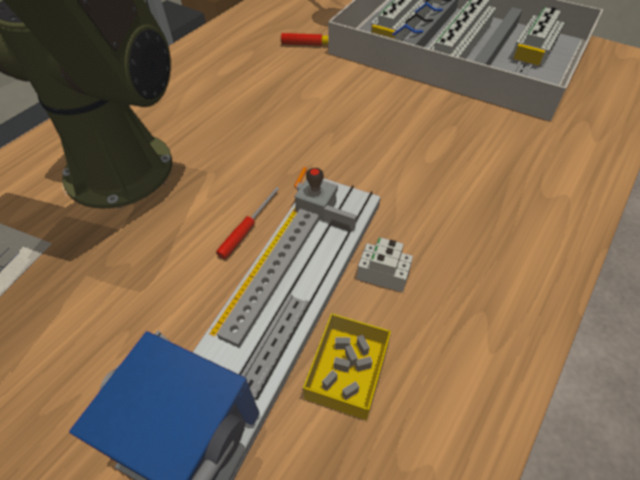

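Top view: knob's red dot is at about (249,319), the rail end at about (367,272), and the bar holes run from (231,327) to (432,302). Scene view: knob is at (315,174) and the rail end at about (300,297).

```bash
python3 - <<'E'
from h import *
np.set_printoptions(precision=4,suppress=True)
R={}
for n,(u0,v0) in dict(top=(249,319),scene=(315,174)).items():
    im=cv2.imread(f'pics/{n}1.png'); hsv=cv2.cvtColor(im,cv2.COLOR_BGR2HSV)
    m=((hsv[...,0]<8)|(hsv[...,0]>172))&(hsv[...,1]>140)&(hsv[...,2]>70)
    v,u=np.nonzero(m[v0-14:v0+15,u0-14:u0+15]); R[n]=(u.mean()+u0-14,v.mean()+v0-14,len(u)); print(n,R[n])
t=manip.camera('top');s=manip.camera('scene')
for c,n in((t,'top'),(s,'scene')): print('dot',n,onz(c,*R[n][:2],0.125))
im=cv2.imread('pics/top1.png',0)
# holes: dark blobs in bar strip
b=cv2.adaptiveThreshold(im,255,cv2.ADAPTIVE_THRESH_MEAN_C,cv2.THRESH_BINARY_INV,15,12)
N,l,st,ce=cv2.connectedComponentsWithStats(b)
H=[]
for i in range(1,N):
    u,v=ce[i]; vl=327-(u-231)*25/201
    if 272<u<440 and abs(v-vl)<5 and 15<st[i,4]<110: H.append(onz(t,u,v,.046))
H=np.array(sorted(H,key=lambda p:-p[1])); print(len(H),H[[0,-1]],np.linalg.norm(np.diff(H,axis=0),axis=1))
d=cv2.fitLine(H[:,:2].astype(np.float32),cv2.DIST_HUBER,0,.01,.01).ravel(); d=d*np.sign(-d[1]) if 0 else d
print('line',d)
cv2.imwrite('pics/crop.png',np.vstack([cv2.resize(cv2.imread('pics/top1.png')[250:345,215:405],None,fx=4,fy=4,interpolation=2)]))
E
```

```text
top (np.float64(247.98989898989896), np.float64(318.1818181818182), 99)
scene (np.float64(314.23728813559325), np.float64(171.4237288135593), 59)
dot top [0.4471 0.1274 0.125 ]
dot scene [0.4471 0.1291 0.125 ]
14 [[ 0.4574  0.0883  0.046 ]
 [ 0.4974 -0.1718  0.046 ]] [0.0184 0.0208 0.0204 0.0207 0.0203 0.02   0.0208 0.0208 0.0199 0.0199
 0.0206 0.0205 0.0201]
line [ 0.1534 -0.9882  0.4776 -0.0413]
```

View pics/crop.png

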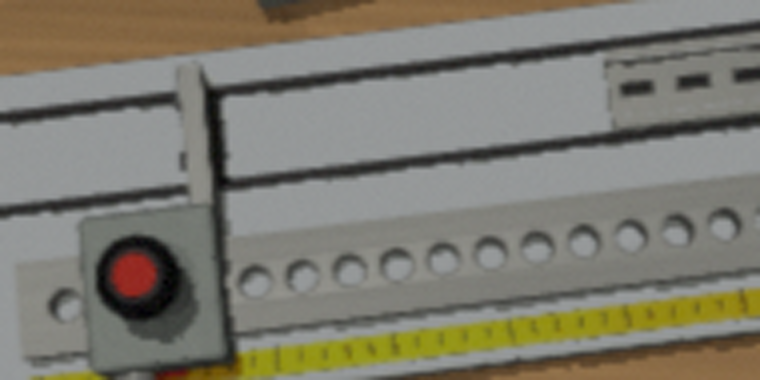

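The knob is at about (0.447, 0.128) and the bar heads along (0.153, -0.988). I'll put the jaws along the bar. First I'll check which way the wrist turns.

```bash
python3 -m handwheel '[[[0,0,-10],[0,0,-8],-1],[[0,0,-10],[0,0,-8],-1]]'; python3 - <<'E'
from h import *
np.set_printoptions(precision=4,suppress=True)
print(manip.observe()['joint_pos'])
t=manip.camera('top')
k=np.array([.447,.128]); d=np.array([.1534,-.9882]); n=np.array([.9882,.1534])
for nm,u,v,z in(('rail',368,273,.038),('pad',270,286,.038)):
    p=onz(t,u,v,z)[:2]; print(nm,p,(p-k)@d,(p-k)@n)
E
```

```text
t: 0.4
tool_pos: [0.1702, -0.5749, 0.2509]
orientation: [[0.84, 0.542, -0.0], [0.542, -0.84, 0.001], [0.0, -0.001, -1.0]]
contact_force: [0.4, -0.4, -0.1]
gripper_width: 0.0855
[-1.283   0.3075 -0.0108  1.254   0.      1.2859]
rail [ 0.5415 -0.0629] 0.20310290593401584 0.06414338746835577
pad [0.5118 0.106 ] 0.03167148045078091 0.060706507756879295
```

```bash
python3 -m handwheel '[[[0,0,0],[0,0,-8.2],-1],[[0,0,0],[0,0,-8.2],-1],[[0,0,0],[0,0,-8.2],-1],[[0,0,0],[0,0,-8.2],-1],[[0,0,0],[0,0,-8.2],-1],[[0,0,0],[0,0,-8.2],-1],[[0,0,0],[0,0,-8.2],-1],[[0,0,0],[0,0,-8.2],-1],[[0,0,0],[0,0,-8.2],-1],[[0,0,0],[0,0,-8.2],-1],[[0,0,0],[0,0,-8.2],-1],[[0,0,0],[0,0,-8.2],-1],[[0,0,0],[0,0,-8.2],-1],[[0,0,0],[0,0,-8.2],-1],[[0,0,0],[0,0,-8.2],-1],[[0,0,0],[0,0,-8.2],-1],[[0,0,0],[0,0,-8.2],-1],[[0,0,0],[0,0,-8.2],-1],[[0,0,0],[0,0,-8.2],-1]]'; python3 - <<'E'
from h import *
o=manip.observe();print(o['joint_pos'],o['orientation'].T@(np.array([.447,.128,.25])-o['tool_pos']), o['orientation'].T@(np.array([.32,-.24,.25])-o['tool_pos']))
E
```

```text
t: 2.35
tool_pos: [0.1703, -0.5752, 0.2508]
orientation: [[-0.989, -0.147, -0.0], [-0.147, 0.989, 0.001], [0.0, 0.001, -1.0]]
contact_force: [0.2, -0.4, 0.2]
gripper_width: 0.0853
[-1.28301892e+00  3.07295115e-01 -1.12296436e-02  1.25279423e+00
  2.78685673e-05 -1.43084325e+00] [-0.37729365  0.65473471  0.00115971] [-0.19747728  0.30945361  0.00098781]
```

```bash
python3 -m handwheel '[[[-22,34,0],[0,0,0],-1],[[-22,34,0],[0,0,0],-1],[[-22,34,0],[0,0,0],-1],[[-22,34,0],[0,0,0],-1],[[-22,34,0],[0,0,0],-1],[[-22,34,0],[0,0,0],-1],[[-22,34,0],[0,0,0],-1],[[-22,34,0],[0,0,0],-1],[[-22,34,0],[0,0,0],-1],[[-18,34,0],[0,0,0],-1],[[-18,34,0],[0,0,0],-1],[[-18,34,0],[0,0,0],-1],[[-18,34,0],[0,0,0],-1],[[-18,34,0],[0,0,0],-1],[[-18,34,0],[0,0,0],-1],[[-18,34,0],[0,0,0],-1],[[-18,34,0],[0,0,0],-1],[[-18,34,0],[0,0,0],-1],[[-18,36,10],[0,0,0],-1],[[0,0,10],[0,0,0],-1]]'; python3 - <<'E'
from h import *
c=shot('wrist','w1.png'); o=manip.observe(); print(o['joint_pos'])
im=c['frame'][...,::-1].copy(); hsv=cv2.cvtColor(im,cv2.COLOR_BGR2HSV)
m=(((hsv[...,0]<8)|(hsv[...,0]>172))&(hsv[...,1]>140)&(hsv[...,2]>70)).astype(np.uint8)
N,l,st,ce=cv2.connectedComponentsWithStats(m)
R=o['orientation']
for i in range(1,N):
    if st[i,4]>60:
        p=onz(c,*ce[i],.125); print(ce[i],st[i],p,(R.T@(p-o['tool_pos']))*1000)
E
```

```text
t: 4.35
tool_pos: [0.4524, 0.1242, 0.2308]
orientation: [[-0.989, -0.147, 0.001], [-0.147, 0.989, 0.002], [-0.002, 0.002, -1.0]]
contact_force: [1.3, -0.7, -0.2]
gripper_width: 0.0855
[ 2.64466154e-01  6.62889223e-02 -3.55507357e-01  1.15140605e+00
  7.96439415e-05  1.18185750e-01]
[184.03859744  68.17314488] [ 123   50  124   37 3679] [0.36237224 0.02896894 0.125     ] [100.38546985 -79.18373118 104.12967836]
[327.92237443 228.28538813] [317 217  24  24 438] [0.44798894 0.1290777  0.125     ] [  1.09168706   7.37643155 103.87380023]
```

View pics/w1.png

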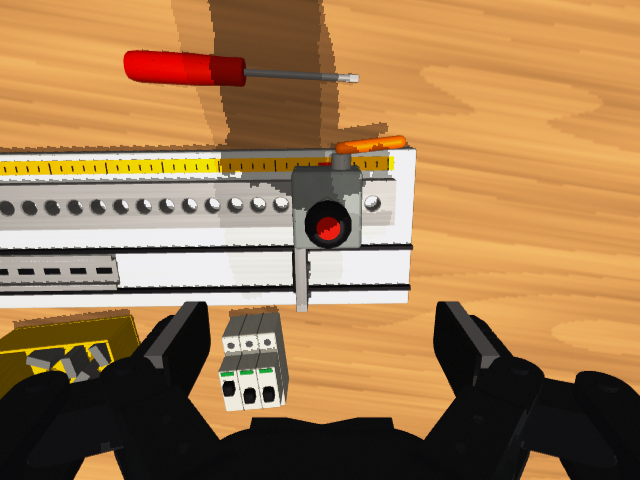

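Wrist view: the red dot at (328,228) puts the knob at (0.448, 0.129). The remaining shift is x +1, y +7 and 135 mm down.

```bash
python3 -m handwheel '[[[1,7,20],[0,0,0],-1],[[0,0,30],[0,0,0],-1],[[0,0,30],[0,0,0],-1],[[0,0,25],[0,0,0],-1],[[0,0,20],[0,0,0],-1],[[0,0,10],[0,0,0],-1],[[0,0,0],[0,0,0],-1],[[0,0,0],[0,0,0],0],[[0,0,0],[0,0,0],0],[[0,0,0],[0,0,0],0]]' 30; python3 - <<'E'
from h import *
shot('wrist','w2.png')
o=manip.observe();print(o['tool_pos'],o['contact_force'],o['gripper_width'])
E
```

```text
t: 5.4
tool_pos: [0.4498, 0.1273, 0.0973]
orientation: [[-0.99, -0.144, 0.002], [-0.144, 0.99, 0.0], [-0.002, 0.0, -1.0]]
contact_force: [-0.5, -0.5, 0.4]
gripper_width: 0.0442
[0.44964068 0.12735241 0.0971756 ] [-1.22317298  0.21434147  0.56085626] 0.042701776302348116
```

View pics/w2.png

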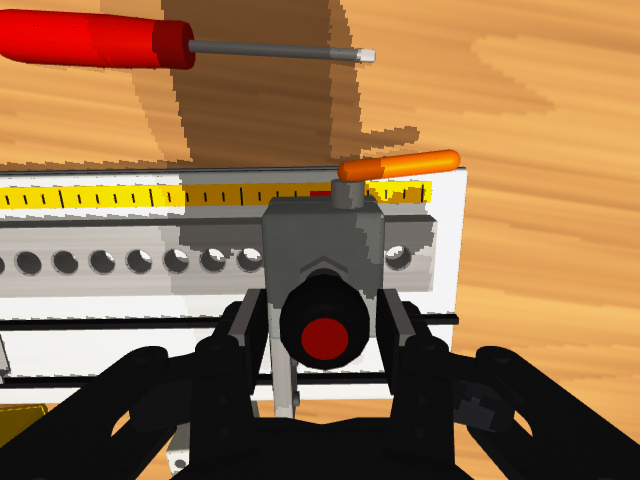

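The knob sits centred between the fingers: dot at (325,338), pads at about 265 and 378. Closing now.

```bash
python3 -m handwheel '[[[0,0,0],[0,0,0],1],[[0,0,0],[0,0,0],1],[[0,0,0],[0,0,0],1],[[0,0,0],[0,0,0],1],[[0,0,0],[0,0,0],1]]' 70;python3 -m handwheel '[[[0,0,-3],[0,0,0],1],[[0,0,-4],[0,0,0],1],[[0,0,-4],[0,0,0],1],[[0,0,-2],[0,0,0],1],[[0,0,0],[0,0,0],1],[[0,0,0],[0,0,0],1]]'
```

```text
t: 5.95
tool_pos: [0.4495, 0.1277, 0.0973]
orientation: [[-0.99, -0.144, 0.001], [-0.144, 0.99, 0.001], [-0.001, 0.001, -1.0]]
contact_force: [-2.1, 0.6, 6.3]
gripper_width: 0.0307
t: 6.55
tool_pos: [0.4492, 0.1275, 0.1087]
orientation: [[-0.99, -0.144, 0.0], [-0.144, 0.99, 0.0], [-0.0, 0.0, -1.0]]
contact_force: [5.4, 1.8, -13.4]
gripper_width: 0.0309
```

```bash
python3 -m handwheel '[[[0,0,-2],[0,0,0],1],[[0,0,-1],[0,0,0],1],[[0,0,0],[0,0,0],1],[[0,0,0],[0,0,0],1]]';python3 -m handwheel '[[[0,0,-1.5],[0,0,0],1],[[0,0,0],[0,0,0],1],[[0,0,0],[0,0,0],1]]'
```

```text
t: 6.95
tool_pos: [0.4491, 0.1275, 0.1115]
orientation: [[-0.99, -0.144, -0.0], [-0.144, 0.99, 0.0], [0.0, 0.0, -1.0]]
contact_force: [6.6, 3.9, -14.9]
gripper_width: 0.0312
t: 7.25
tool_pos: [0.4491, 0.1274, 0.1126]
orientation: [[-0.99, -0.144, -0.0], [-0.144, 0.99, 0.0], [0.0, 0.0, -1.0]]
contact_force: [7.5, 3.4, -19.2]
gripper_width: 0.031
```

Lift is about 15.3 mm, and 19 N is above the 15 N spring load, so the plunger is at its end stop. Next I slide the stop toward the head, easing the side load.

```bash
python3 -m handwheel '[[[-1,-3,-0.5],[0,0,0],1],[[0,-6,0],[0,0,0],1],[[0,-8,0],[0,0,0],1],[[-0.1,-10,0],[0,0,0],1],[[-0.1,-10,0],[0,0,0],1],[[-0.1,-10,0],[0,0,0],1],[[-0.1,-10,0],[0,0,0],1],[[-0.1,-10,0],[0,0,0],1],[[-0.1,-10,0],[0,0,0],1],[[-0.1,-10,0],[0,0,0],1],[[-0.1,-10,0],[0,0,0],1],[[-0.1,-6,0],[0,0,0],1],[[0,-3,0],[0,0,0],1],[[0,0,0],[0,0,0],1]]'; python3 - <<'E'
from h import *
o=manip.observe();print(o['tool_pos'],o['orientation'].T@o['contact_force'],o['gripper_width'])
E
```

```text
t: 8.65
tool_pos: [0.466, 0.0224, 0.1126]
orientation: [[-0.99, -0.144, -0.001], [-0.144, 0.99, 0.0], [0.001, 0.0, -1.0]]
contact_force: [7.7, 0.6, -21.7]
gripper_width: 0.0307
[0.46595439 0.02238954 0.11257634] [-7.68918731 -0.48039157 21.67287019] 0.030745987949098597
```

```bash
python3 -m handwheel '[[[-1,-3,0],[0,0,0],1],[[-0.2,-7,0],[0,0,0],1],[[-0.2,-10,0],[0,0,0],1],[[-0.2,-10,0],[0,0,0],1],[[-0.2,-8,0],[0,0,0],1],[[-0.2,-6,0],[0,0,0],1],[[0,-4,0],[0,0,0],1],[[0,-2,0],[0,0,0],1],[[0,0,0],[0,0,0],1]]'; python3 - <<'E'
from h import *
o=manip.observe();print(o['tool_pos'],o['orientation'].T@o['contact_force'],o['gripper_width'])
c=shot('top'); p=[proj(c,(.53,-.03,.04))]
u,v=map(int,p[0]); print(u,v)
im=c['frame'][...,::-1]; x0=max(0,u-70);y0=max(0,v-50)
cv2.imwrite('pics/t2.png',cv2.resize(im[y0:y0+110,x0:x0+150],None,fx=5,fy=5,interpolation=2)); print(x0,y0)
E
```

```text
t: 9.55
tool_pos: [0.474, -0.0266, 0.1126]
orientation: [[-0.99, -0.144, -0.003], [-0.144, 0.99, 0.001], [0.003, 0.001, -1.0]]
contact_force: [5.9, 2.2, -22.7]
gripper_width: 0.0308
[ 0.47398728 -0.02656073  0.11256289] [-6.19570254  1.26536958 22.66497461] 0.030756035823421277
349 278
279 228
```

View pics/t2.png

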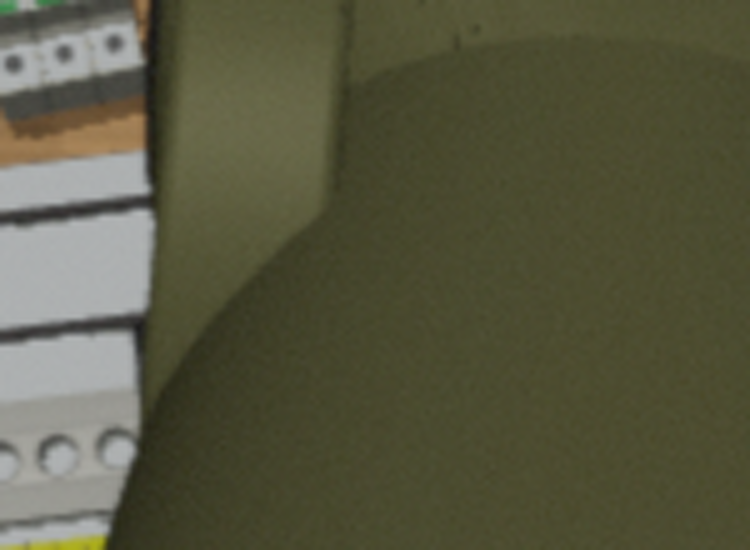

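The arm hides the pad in the top view. I'll creep on by force instead, with about 15 mm left.

```bash
python3 -m handwheel '[[[0,-2,0],[0,0,0],1],[[0,-2,0],[0,0,0],1],[[0,-2,0],[0,0,0],1],[[0,-2,0],[0,0,0],1],[[0,-1,0],[0,0,0],1],[[0,-1,0],[0,0,0],1],[[0,0,0],[0,0,0],1]]'; python3 - <<'E'
from h import *
o=manip.observe();print(o['tool_pos'],o['orientation'].T@o['contact_force'],o['gripper_width'])
shot('scene','s3.png'); im=cv2.imread('pics/s3.png')
cv2.imwrite('pics/s3c.png',cv2.resize(im[215:345,210:390],None,fx=4,fy=4,interpolation=2))
E
```

```text
t: 10.3
tool_pos: [0.4755, -0.036, 0.1126]
orientation: [[-0.99, -0.144, -0.003], [-0.144, 0.99, 0.001], [0.003, 0.002, -1.0]]
contact_force: [5.0, 2.4, -22.8]
gripper_width: 0.0308
[ 0.4754935  -0.03603444  0.11258139] [-5.35944985  1.60424966 22.83565992] 0.030787027968277824
```

View pics/s3c.png

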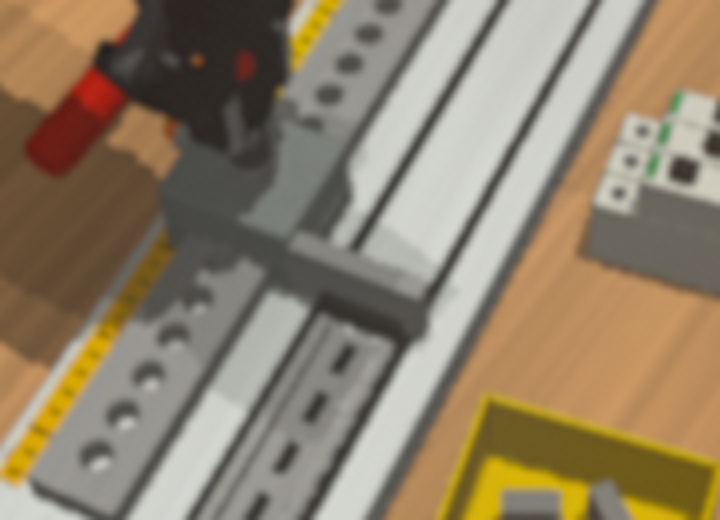

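Scene crop: the pad (at about (360,310) in the crop) is only a few mm from the rail end. I'll keep creeping.

```bash
python3 -m handwheel '[[[0,-1,0],[0,0,0],1],[[0,-1,0],[0,0,0],1],[[0,-0.5,0],[0,0,0],1],[[0,0,0],[0,0,0],1]]'; python3 -m handwheel '[[[0,-0.7,0],[0,0,0],1],[[0,-0.7,0],[0,0,0],1],[[0,0,0],[0,0,0],1]]'
```

```text
t: 10.75
tool_pos: [0.4759, -0.0384, 0.1126]
orientation: [[-0.99, -0.144, -0.003], [-0.144, 0.99, 0.001], [0.003, 0.002, -1.0]]
contact_force: [6.2, 2.4, -22.3]
gripper_width: 0.0305
t: 11.05
tool_pos: [0.476, -0.039, 0.1126]
orientation: [[-0.989, -0.145, -0.003], [-0.145, 0.989, 0.003], [0.002, 0.003, -1.0]]
contact_force: [5.4, 5.5, -21.9]
gripper_width: 0.0309
```

Contact: the push is rising (about 4.7 N along the bar) while motion lags the command. Building it up gently.

```bash
python3 -m handwheel '[[[0,-0.7,0],[0,0,0],1],[[0,0,0],[0,0,0],1],[[0,0,0],[0,0,0],1]]'; python3 -m handwheel '[[[0,-0.7,0],[0,0,0],1],[[0,0,0],[0,0,0],1],[[0,0,0],[0,0,0],1]]'
```

```text
t: 11.35
tool_pos: [0.476, -0.0391, 0.1126]
orientation: [[-0.989, -0.145, -0.003], [-0.145, 0.989, 0.004], [0.002, 0.005, -1.0]]
contact_force: [4.6, 7.5, -22.3]
gripper_width: 0.0308
t: 11.65
tool_pos: [0.476, -0.0392, 0.1126]
orientation: [[-0.989, -0.145, -0.003], [-0.145, 0.989, 0.006], [0.002, 0.006, -1.0]]
contact_force: [4.1, 9.1, -20.5]
gripper_width: 0.0305
```

```bash
python3 -m handwheel '[[[0,-0.8,-0.4],[0,0,0],1],[[0,0,0],[0,0,0],1],[[0,0,0],[0,0,0],1],[[0,0,0],[0,0,0],1],[[0,0,0],[0,0,0],1],[[0,0,0],[0,0,0],1]]'; python3 - <<'E'
from h import *
shot('scene','s4.png'); im=cv2.imread('pics/s4.png')
cv2.imwrite('pics/s4c.png',cv2.resize(im[140:350,180:400],None,fx=2.8,fy=2.8,interpolation=2))
o=manip.observe();print(o['t'],o['tool_pos'],o['orientation'].T@o['contact_force'],o['gripper_width'])
E
```

```text
t: 12.25
tool_pos: [0.4759, -0.0393, 0.1126]
orientation: [[-0.989, -0.146, -0.004], [-0.146, 0.989, 0.007], [0.003, 0.008, -1.0]]
contact_force: [5.2, 11.8, -23.5]
gripper_width: 0.0305
12.3 [ 0.47596875 -0.03935847  0.11259634] [-7.09021045 10.60048749 23.97015189] 0.03071184609098862
```

View pics/s4c.png

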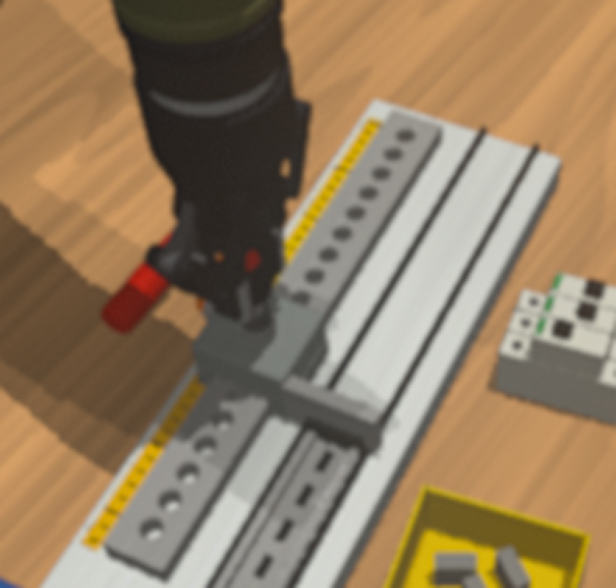

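The pad touches the rail end (crop about (335,430)), travel is 169 mm against 171 mm estimated from the images, and the forces are steady. Handing in.

```bash
python3 -c "
from workcell import manip
print(manip.job_done()); o=manip.observe(); print(o['t'],o['tool_pos'],o['contact_force'],o['gripper_width'])"
```

```text
the job is handed in; nothing more can be done
None
the job is handed in; nothing more can be done
```

The length stop is set against the rail, and the arm is still holding the plunger up and the pad in place, so you can tighten the clamp lever. I handed the job in at about 12.3 s.

- **Plunger:** I gripped the knob at 70 N and lifted it about 15.3 mm. The last reading showed about 24 N of upward pull, well above the 15 N spring load, so it is at its end stop. The grip opening stayed at 31 mm throughout, with no sign of slip.
- **Stop:** it slid 169 mm to the rail; I had estimated 171 mm from the images. The last push along the bar was about 10.6 N, so roughly 8 N reaches the pad after friction. The tool hardly moved as the push built up.
- **Side load:** about 7 N across the bar remained on the knob. I did not fully relieve it, and it was steady.
- **Checks:** the last scene picture shows the pad at the rail end. The top camera could not confirm this because the arm blocked its view. The state could not be read after hand-in, so I have no reading for the second that followed.
- **Bystanders:** I did not touch the breaker, screwdriver, offcut or bin.

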